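# Slide the drilled plate out over the end of the ledge

## Task

Two steel plates lie flat on the dark grey ledge: with the fingertips, push the one that has two holes along the ledge, outward over the end of the ledge it already lies nearer to, until about 40 mm (a third of its length) overhangs, ready for a clamp. Leave it lying flat with its long side flush against the raised backstop. Only push it, never pick it up or let it fall, and leave the plain plate and everything else where they are.

Things in the scene. Friction and masses are not known exactly. Their poses are not given: they have to be found in the camera images.
- ledge: fixed dark grey steel ledge, 440 mm long, flat top 50 mm above the table. Origin on the table under its middle; y runs along it (open ends at y = -220 and +220 mm), x across. The flat top spans x = -65 to +45 mm; at x = 45 is the face of the backstop, a strip 10 mm thick rising 20 mm above the flat top along the whole far side.
- drilled_plate: loose steel plate, 120 mm long (y), 80 wide (x), 6 thick, with two 22 mm through holes 34 mm either side of its centre along y; about 0.4 kg. Origin: centre of the underside. On the left or right half of the ledge, roughly along it, 3 to 20 mm off the backstop, outer edge 10 to 50 mm inside the ledge's end. Slides with ordinary friction (a few newtons), stays where left.
- plain_plate: loose steel plate of the same 120 x 80 x 6 mm outline without holes, on the other half of the ledge; must stay where it is. About 100 mm or more is free between the two plates. Origin: centre of the underside.
- grease_tin: closed round aluminium tin, 64 mm across, 44 mm high, on the table beyond the backstop; bystander; origin at its underside centre
- wrench: steel wrench lying flat on the table beyond the backstop; bystander; origin under its middle
- square: flat L-shaped steel square, legs about 120 and 95 mm, up to 12 mm high, on the table beyond the backstop; bystander; origin under the middle of its long leg
- chalk_holder: aluminium rod 16 mm thick, 110 mm long, lying on the table on the robot's side of the ledge; bystander; origin under its middle
Not all that is in view belongs to the job. What is shaped like the drilled_plate but blue, purple or yellow is not meant.

How it is judged:
At the end, for the whole second after the job is handed in: The drilled plate lies flat and still on the ledge, overhanging the end it started nearer to by 40 mm +- 12 mm (its centre 188 to 212 mm from the ledge's middle), its long side at most 5 mm off the backstop at the middle and within 0.06 rad of it; the plain plate has moved less than 10 mm ((y of drilled_plate in the frame of ledge between 0.188 and 0.212 m or y of drilled_plate in the frame of ledge between -0.212 and -0.188 m) and x of drilled_plate in the frame of ledge above 0 m and angle between the y axis of drilled_plate and the y axis of ledge, either way round below 0.06 rad and z of drilled_plate in the frame of ledge between 0.046 and 0.054 m and angle between drilled_plate's own z axis and vertical below 0.05 rad and linear speed of drilled_plate below 0.01 m/s and distance of plain_plate from where it was at the start of the episode below 0.01 m); the robot touches nothing.
It fails at once if the drilled plate is lifted off the ledge (more than 10 mm) (z of drilled_plate in the frame of ledge above 0.06 m).
It fails at once if the drilled plate tips or falls (angle between drilled_plate's own z axis and vertical above 0.2 rad or z of drilled_plate in the frame of ledge below 0.035 m).
It fails at once if the plain plate is moved more than 10 mm (distance of plain_plate from where it was at the start of the episode above 0.01 m).
It fails at once if a bystander is moved more than 20 mm (distance of any of grease_tin, wrench, square, chalk_holder from where it was at the start of the episode above 0.02 m).
It also fails if it takes over 67 s, if anything falls off the work surface, if the arm or the gripper's body presses on something with over 40 N, if the wrist force passes 120 N, or if a joint passes its speed limit or range.

## Robot

A 6-joint arm with a two-finger parallel gripper is mounted at the origin on the work surface. World frame = base frame: x ahead of the robot, y to its left, z up, the work surface at z = 0. Lengths are in m, angles in rad, forces in N, time in s.
With the tool pointing down it reaches from about 0.4 to 0.825 m from the base axis. Payload 7 kg.
Tool frame: the origin (TCP) lies midway between the tips of the shut fingers; the grasp point (between the pads) lies 19 mm behind it; y points along the fingers, z is the direction in which the jaws open and shut, and the axes are right-handed (so a half turn about y gives the same grasp; the last joint's range is limited). The gripper opens to 88 mm and grips with 3 to 60 N. Pads are 19 mm wide; open, the fingers measure 130 mm over their backs; the gripper's body (78 mm by 193 mm) begins 47 mm behind the grasp point.
Start: joints at [-0.972, 0.359, 0.012, 0, -1.224, -0.288], TCP at [0.206, -0.643, 0.227] pointing down, gripper open.
Joint ranges: [-3.07, 3.07], [-1.43, 2.12], [-1.02, 1.25], [-3.03, 1.67], [-3.05, -0], [-3.03, 3.03]. Speed limits (rad/s): [2.39, 2.39, 3.01, 3.14, 3.14, 3.14].

## Interface

Orientations are given as a unit quaternion [w, x, y, z].
In Python, from rig import arm, cams gives the robot as it stands. The module is installed in compiled form; this text tells all that it offers.
- The arm moves only by the tool play_rows, never from a script. Its argument "steps" is text: rows parted by semicolons, each of 4 numbers parted by spaces: the shift along the tool's x, y, z in cm, then the turn about the tool's y in units of 8 degrees (1.0 is 8 degrees). A call has 1 to 20 rows; each row is the pose to reach, as a shift and turn from the pose commanded when the call began, along the tool's axes at that moment; what a row does not reach only later rows make up. A row lasts 1/8 s, in which the tool goes at most 62.5 mm and 10.7 degrees, less where a joint would pass 70% of its speed; a pose out of reach is approached as far as the arm can. A call with a gripper value outside its range is refused whole. "grip" is the opening, from -1 (shut) to 1 (fully open), set as the call begins (left out, the last holds). The fingers move at their own pace and stop on an object; "newtons" is the grip in N (left out, the last holds). Time passes only in rows, so rows that repeat a pose let the fingers close. It gives the time, the measured TCP pose, the force and the opening at its end, in the units of the state.
- arm.get_obs(): the state, without advancing time (a new reading comes with each control period).
- cams.grab_frame(name): name is "side" or "top" or "wrist"; returns the picture (480x640x3 uint8, blue, green, red); there is no depth.
- cams.camera_info(name): a dict with "mtx" (3x3 intrinsics, pixels), "dist_coeffs" ([k1, k2, p1, p2, k3] as OpenCV has them; the pictures are not rectified), "eye" and "rotation" of the camera in the world; the wrist camera has in their place "T_tool_cam" (4x4, takes a point from camera to tool coordinates, whose origin is the TCP and whose axes are the tool frame's). Camera axes: x right, y up, looking along -z (the intrinsics and any distortion apply to the point x, -y, -z); pixel columns grow to the right and rows downward; lengths in m; the calibration is good to about 2 mm. A picture is of the moment at which its call begins: read the wrist's pose just before it. camera_info takes no time and is no camera call.
- arm.job_done(): hands the job in, once; it reports no verdict.
The state is a dict: "t": time; "joint_pos": joint angles; "qd": joint speeds; "effort": joint torques, N m; "ee_pos": TCP position; "tcp_rot": TCP orientation; "force": force on the tool from outside, world axes, zero at the start; "moment": the same for the moment, N m; "width": opening from 0.0 (shut) to 1.0 (fully open).
Only numpy, scipy, OpenCV 4.12 (cv2) and the standard library are available. Lean on these libraries where they do the work, as an engineer would, in place of code of your own. Each camera call takes 0.05 s, during which the arm holds its last target.

## Working session

There is one attempt and no reset: what is moved stays moved. The work goes in short steps, Python scripts to look and compute and a tool call to move; the robot and the scene stay as the last step left them, time stands still between calls to the robot, and variables do not carry over. Pictures are saved under pics/ and viewed, and the job is handed in when it is done.

Besides the shell and the picture viewer there is one more tool, called after "Emit:" as name(argument=value, ...), one argument or row to a line, values as JSON. play_rows: Moves the arm, as the interface text tells. Its arguments: {"type":"object","properties":{"steps":{"type":"string"},"grip":{"type":"number"},"newtons":{"type":"number"}},"required":["steps"]}

```bash
mkdir -p pics; python3 - <<'E'
from rig import arm,cams
import cv2,json
for n in ["side","top","wrist"]:
    if n=="wrist": print(arm.get_obs())
    f=cams.grab_frame(n); cv2.imwrite(f"pics/{n}0.png",f)
    i=cams.camera_info(n); print(n,i)
E
```

```text
side {'mtx': array([[495.69982641,   0.        , 324.08983565],
       [  0.        , 495.69982641, 243.04516566],
       [  0.        ,   0.        ,   1.        ]]), 'dist_coeffs': array([-0.08537081,  0.        ,  0.        ,  0.        ,  0.        ]), 'eye': array([0.20022306, 0.90019547, 0.77034826]), 'rotation': array([-0.1437074 , -0.05463749,  0.41588941,  0.89632524])}
top {'mtx': array([[466.82410475,   0.        , 315.08992499],
       [  0.        , 466.82410475, 239.447778  ],
       [  0.        ,   0.        ,   1.        ]]), 'dist_coeffs': array([0.01821523, 0.        , 0.        , 0.        , 0.        ]), 'eye': array([0.33409877, 0.08270449, 0.87473447]), 'rotation': array([-0.70286132, -0.04652273,  0.04976343,  0.70805734])}
{'t': 0.1, 'joint_pos': array([-9.71921726e-01,  3.59294244e-01,  1.11666937e-02, -3.12814981e-04,
       -1.22412670e+00, -2.88088306e-01]), 'qd': array([ 0.00069562,  0.00123135,  0.00440828,  0.00190683, -0.00174778,
       -0.00051992]), 'effort': array([-8.82161476e-04, -5.84164131e+01,  2.93751687e+01,  7.01550320e+00,
        1.01953
[... 202 characters left out ...]
.52302036]), 'moment': array([0.01820791, 0.0752774 , 0.0361483 ]), 'width': 1.0004893226998854}
wrist {'mtx': array([[413.36516707,   0.        , 321.44120387],
       [  0.        , 413.36516707, 232.35681326],
       [  0.        ,   0.        ,   1.        ]]), 'dist_coeffs': array([-0.063731,  0.      ,  0.      ,  0.      ,  0.      ]), 'T_tool_cam': array([[ 1.21398349e-03, -9.60230590e-01, -2.79205553e-01,
        -7.50255956e-02],
       [-9.93523659e-04,  2.79204462e-01, -9.60231160e-01,
        -1.57599327e-01],
       [ 9.99998770e-01,  1.44310209e-03, -6.15062203e-04,
         3.65807884e-04],
       [ 0.00000000e+00,  0.00000000e+00,  0.00000000e+00,
         1.00000000e+00]])}
```

View pics/top0.png

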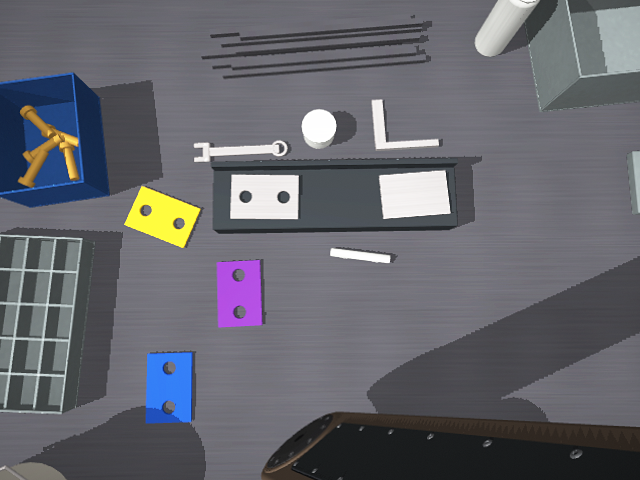

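View pics/side0.png

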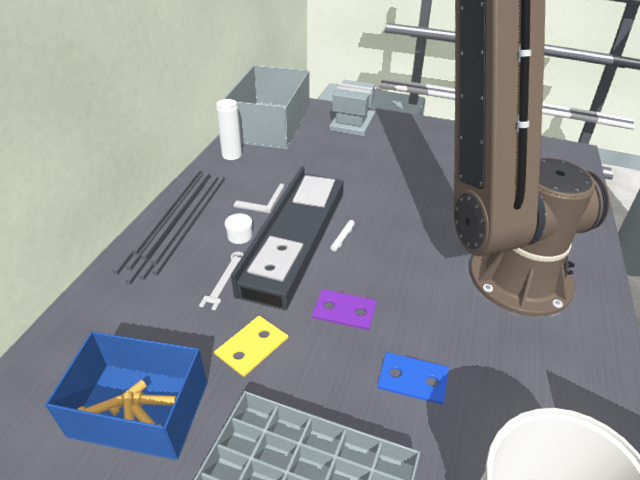

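The top view shows the drilled plate at about (265,197), the plain plate at (415,195), and the ledge from about (213,165) to (457,228). I'll measure these next.

```bash
cat > h.py <<'E'
import numpy as np,cv2
from scipy.spatial.transform import Rotation as R
from rig import arm,cams
def rot(q): return R.from_quat([q[1],q[2],q[3],q[0]]).as_matrix()
def ray(name,px,z,pose=None):
    i=cams.camera_info(name)
    u=cv2.undistortPoints(np.array(px,float).reshape(-1,1,2),i["mtx"],i["dist_coeffs"]).reshape(-1,2)
    d=np.c_[u[:,0],-u[:,1],-np.ones(len(u))]
    if pose is None: E=np.array(i["eye"]);M=rot(i["rotation"])
    else:
        T=np.eye(4);T[:3,:3]=rot(pose["tcp_rot"]);T[:3,3]=pose["ee_pos"];T=T@i["T_tool_cam"];E=T[:3,3];M=T[:3,:3]
    d=d@M.T
    return E+d*((z-E[2])/d[:,2])[:,None]
def plates(f,thr=170,amin=1000):
    hsv=cv2.cvtColor(f,cv2.COLOR_BGR2HSV)
    m=((hsv[...,2]>thr)&(hsv[...,1]<40)).astype(np.uint8)
    cs,_=cv2.findContours(m,cv2.RETR_EXTERNAL,cv2.CHAIN_APPROX_NONE)
    return m,[c for c in cs if cv2.contourArea(c)>amin]
def wrect(name,c,z=0.056,pose=None):
    P=ray(name,c.reshape(-1,2),z,pose)
    r=cv2.minAreaRect((P[:,:2]*1000).astype(np.float32))
    return r,cv2.boxPoints(r)
E
cat > m.py <<'E'
from h import *
for n in ["top","side"]:
    f=cams.grab_frame(n)
    m,cs=plates(f)
    for c in cs:
        r,b=wrect(n,c)
        x,y,_=c.reshape(-1,2).mean(0).tolist()+[0]
        if 60<min(r[1])<100 and max(r[1])<160: print(n,(round(x),round(y)),np.round(r[0],1),np.round(r[1],1),round(r[2],2),b.round(1).tolist())
E
python3 m.py; python3 - <<'E'
from h import *
f=cv2.imread('pics/top0.png')
g=f[140:245,190:480]
cv2.imwrite('pics/topz.png',cv2.resize(g,None,fx=2.7,fy=2.7,interpolation=cv2.INTER_CUBIC)); 
f=cv2.imread('pics/side0.png')
cv2.imwrite('pics/sidez.png',cv2.resize(f[160:310,220:360],None,fx=4,fy=4,interpolation=cv2.INTER_CUBIC)); 
E
```

```text
top (264, 197) [524.9 169.1] [121.1  78.8] 89.62 [[485.1000061035156, 108.80000305175781], [563.9000244140625, 108.30000305175781], [564.7000122070312, 229.39999389648438], [485.8999938964844, 229.89999389648438]]
top (414, 194) [527.5 -99.6] [ 79.8 120.7] 4.22 [[483.29998779296875, -42.29999923706055], [492.20001220703125, -162.6999969482422], [571.7000122070312, -156.8000030517578], [562.7999877929688, -36.5]]
side (275, 258) [524.8 173.5] [125.1  81.4] 89.42 [[483.5, 111.30000305175781], [564.9000244140625, 110.5], [566.2000122070312, 235.60000610351562], [484.79998779296875, 236.39999389648438]]
```

```bash
python3 - <<'E'
from h import *
f=cv2.imread('pics/top0.png')
for c in (220,350,440): print(c,[tuple(f[r,c]) and int(f[r,c].sum()//3) for r in range(150,240)])
for r in (172,200,226): print(r,[int(f[r,c].sum()//3) for c in range(205,222)],[int(f[r,c].sum()//3) for c in range(445,470)])
E
```

```text
220 [235, 236, 237, 240, 242, 191, 102, 116, 116, 114, 113, 95, 80, 79, 83, 84, 75, 34, 42, 39, 42, 78, 81, 80, 81, 80, 80, 81, 79, 79, 79, 81, 81, 81, 82, 81, 81, 81, 81, 81, 81, 81, 82, 81, 81, 83, 84, 83, 84, 84, 83, 83, 83, 83, 83, 82, 83, 83, 82, 84, 84, 84, 84, 84, 84, 84, 84, 84, 84, 84, 84, 84, 85, 85, 85, 85, 84, 84, 83, 68, 40, 41, 38, 62, 129, 124, 121, 122, 123, 122]
350 [114, 115, 113, 110, 114, 117, 118, 116, 91, 64, 80, 80, 81, 83, 82, 35, 41, 41, 44, 76, 81, 80, 81, 80, 80, 80, 81, 81, 81, 82, 81, 80, 81, 80, 81, 81, 81, 80, 81, 82, 81, 82, 81, 81, 82, 81, 81, 81, 81, 81, 81, 81, 82, 83, 82, 82, 83, 82, 83, 82, 83, 82, 83, 82, 82, 82, 82, 83, 83, 83, 84, 84, 84, 83, 83, 84, 80, 65, 39, 41, 39, 60, 124, 125, 124, 118, 116, 124, 121, 119]
440 [115, 115, 117, 118, 118, 118, 113, 78, 65, 78, 80, 81, 82, 66, 39, 39, 40, 54, 81, 76, 133, 245, 235, 237, 236, 236, 234, 233, 237, 237, 234, 235, 237, 237, 237, 236, 233, 236, 237, 236, 237, 238, 239, 238, 240, 238, 236, 236, 239, 240, 240, 240, 239, 236, 239, 240, 240, 240, 240, 239, 239, 240, 244, 248, 122, 76, 81, 81, 82, 82, 81, 82, 80, 83, 83, 76, 44, 40, 38, 40, 80, 121, 120, 121, 122, 118, 118, 121, 122, 120]
172 [116, 115, 115, 117, 117, 116, 117, 118, 101, 81, 81, 81, 81, 81, 81, 81, 80] [202, 44, 71, 55, 80, 79, 79, 80, 78, 58, 78, 76, 76, 75, 76, 76, 75, 76, 76, 75, 76, 76, 75, 76, 76]
200 [121, 120, 122, 122, 122, 123, 124, 117, 95, 81, 83, 82, 83, 83, 83, 83, 84] [240, 240, 243, 242, 58, 49, 58, 83, 81, 81, 78, 63, 80, 80, 79, 79, 78, 79, 79, 79, 79, 78, 79, 79, 78]
226 [119, 118, 118, 118, 118, 118, 121, 106, 86, 84, 85, 85, 85, 84, 85, 84, 84] [41, 40, 39, 39, 39, 39, 38, 37, 38, 38, 39, 57, 78, 77, 86, 122, 122, 120, 118, 119, 119, 119, 117, 118, 117]
```

View pics/topz.png

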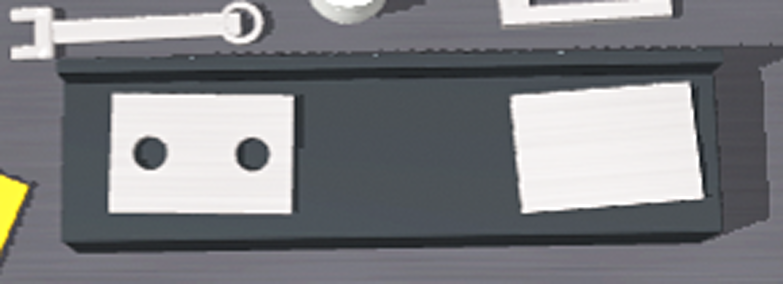

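View pics/sidez.png

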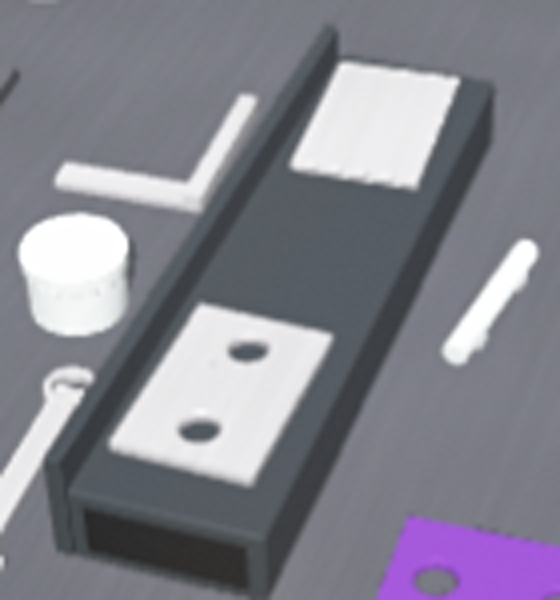

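```bash
python3 - <<'E'
from h import *
def p(l,px,z): print(l,(ray("top",px,z)*1000).round(1).tolist())
p("front",[(220,229),(350,227),(440,225.3)],.05)
p("face bottom",[(220,170.5),(350,168.6),(440,167.2)],.05)
p("face top",[(220,166.5),(350,164.7),(440,163)],.07)
p("back top",[(220,161.2),(350,159)],.07)
p("ends",[(212.9,200),(456,200),(212.3,226),(456,226)],.05)
o=arm.get_obs(); print(rot(o["tcp_rot"]).round(3), o["ee_pos"])
# side view edges
f=cv2.imread('pics/side0.png')
E
```

```text
front [[467.2, 248.2, 50.0], [469.2, 15.8, 50.0], [471.2, -145.3, 50.0]]
face bottom [[574.8, 250.2, 50.0], [576.9, 13.9, 50.0], [578.3, -150.0, 50.0]]
face top [[576.3, 246.3, 70.0], [578.2, 15.5, 70.0], [580.1, -144.6, 70.0]]
back top [[586.0, 246.5, 70.0], [588.6, 15.3, 70.0]]
ends [[520.2, 261.9, 50.0], [517.2, -176.1, 50.0], [472.7, 262.0, 50.0], [469.7, -173.9, 50.0]]
[[ 0.952 -0.    -0.306]
 [ 0.306  0.001  0.952]
 [-0.    -1.     0.001]] [ 0.20633437 -0.64245939  0.22612046]
```

The ledge spans y = -176 to 262 mm, with the backstop face at x≈576, so its length and depth check out. The drilled plate's centre is at (525,169) with an 11 mm gap, and the +y end is the nearer one. The target centre is about (535,243). I'll close the fingers and move to a point above the gap, inward of the plate.

Emit:
play_rows(
  steps="3 0 2 0; 7 0 5 0.2; 11 0 8 0.4; 15 0 11 0.6; 19 0 14 0.8; 23 0 17 1.0; 27 0 20 1.2; 30 0 22.5 1.4; 33.5 0 25 1.6; 36 0 29 1.8; 38.5 1 33 2.0; 41 2 37 2.16; 43.5 3 41 2.16; 46 4 45 2.16; 48 5 49 2.16; 50 6 53 2.16; 51.5 7 56 2.16; 51.9 7 57.3 2.16; 51.9 7 57.3 2.16; 51.9 7 57.3 2.16",
  grip=-1,
  newtons=10,
)

```text
t: 2.75
ee_pos: [0.5253, 0.061, 0.1569]
tcp_rot: [0.707, -0.707, -0.003, 0.003]
force: [0.2, 0.4, 0.1]
width: 0.006
```

```bash
python3 - <<'E'
from h import *
o=arm.get_obs(); print(o['t'],rot(o["tcp_rot"]).round(3), o["ee_pos"],o["force"],o["width"],o["joint_pos"])
f=cams.grab_frame("wrist"); cv2.imwrite("pics/w1.png",f)
f=cams.grab_frame("side"); cv2.imwrite("pics/s1.png",f)
E
```

```text
2.75 [[ 1.     0.    -0.009]
 [ 0.009  0.     1.   ]
 [ 0.    -1.     0.   ]] [0.5252537  0.06099905 0.15691919] [0.18145134 0.43282896 0.07160666] 0.006100887610005634 [ 4.86855874e-01  1.77333870e-01 -4.07717630e-01  8.93827405e-05
 -9.85398546e-01 -2.04886974e+00]
```

View pics/w1.png

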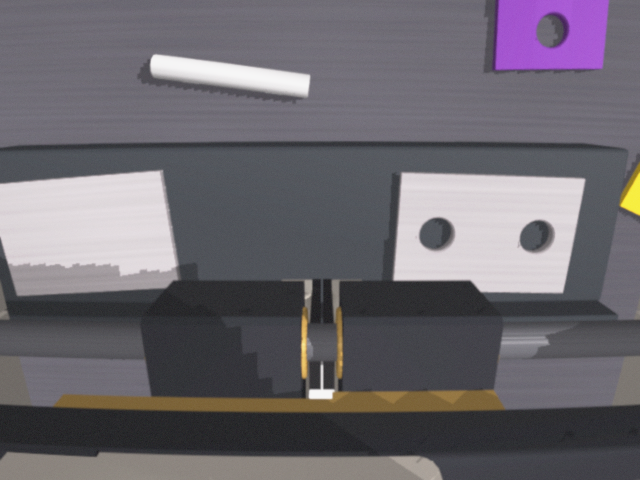

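View pics/s1.png

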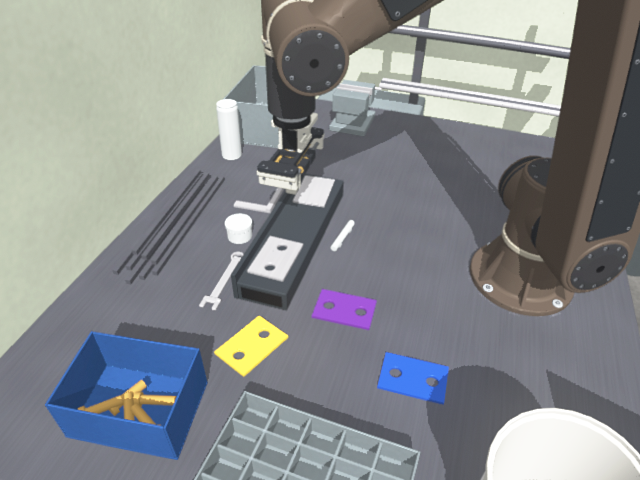

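```bash
python3 - <<'E'
from h import *
i=cams.camera_info("wrist");T=np.linalg.inv(i["T_tool_cam"])
for p in [(0,0,0),(-.0095,0,.0),(-.0095,0,.021),(-.0095,-.04,.021),(.0095,0,.021),(-.0095,0,-.021)]:
    q=T[:3,:3]@np.array(p)+T[:3,3]; q=np.array([q[0],-q[1],-q[2]])
    print(p,q[2].round(3),cv2.projectPoints(q.reshape(1,3),np.zeros(3),np.zeros(3),i["mtx"],i["dist_coeffs"])[0].ravel().round(0))
o=arm.get_obs()
f=cv2.imread("pics/w1.png"); m,cs=plates(f,120,3000)
for c in cs:
    r,b=wrect("wrist",c,pose=o); print(np.round(r[0],1),np.round(r[1],1),r[2],b.round(1).tolist())
f=cv2.imread("pics/s1.png"); cv2.imwrite("pics/s1z.png",cv2.resize(f[120:230,230:350],None,fx=5,fy=5,interpolation=cv2.INTER_CUBIC))
E
```

```text
(0, 0, 0) 0.172 [320. 300.]
(-0.0095, 0, 0.0) 0.17 [320. 279.]
(-0.0095, 0, 0.021) 0.17 [371. 279.]
(-0.0095, -0.04, 0.021) 0.131 [386. 327.]
(0.0095, 0, 0.021) 0.175 [370. 320.]
(-0.0095, 0, -0.021) 0.17 [269. 279.]
[725.1 -27.1] [ 32.7 374.6] 2.061978340148926 [[702.0, 159.5], [715.5, -214.89999389648438], [748.2000122070312, -213.6999969482422], [734.7000122070312, 160.60000610351562]]
[526.8 170.7] [121.3  81.5] 89.03292846679688 [[485.0, 110.69999694824219], [566.5, 109.30000305175781], [568.5, 230.60000610351562], [487.1000061035156, 232.0]]
[528.9 -97. ] [ 80.3 122.2] 4.215297222137451 [[484.3999938964844, -39.0], [493.3999938964844, -160.89999389648438], [573.4000244140625, -155.0], [564.4000244140625, -33.099998474121094]]
[440.9  70.4] [229.4  51.8] 89.76657104492188 [[414.6000061035156, -44.20000076293945], [466.3999938964844, -44.400001525878906], [467.29998779296875, 185.0], [415.5, 185.1999969482422]]
```

View pics/s1z.png

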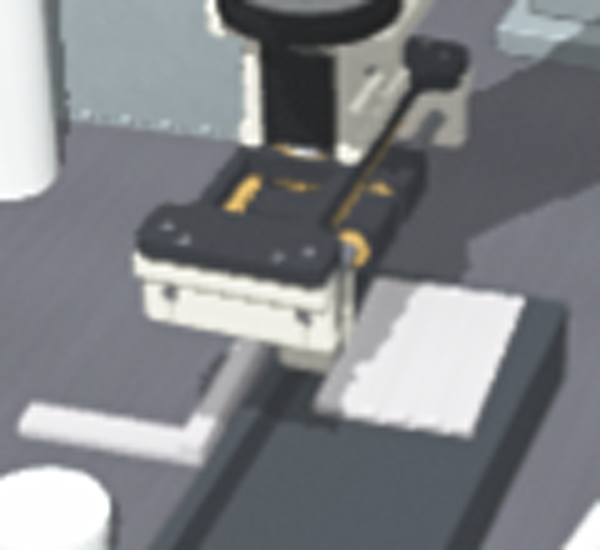

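The wrist view agrees to 2 mm, with the drilled plate at (527,171) and 121×81 mm. The closed tips hang over the free gap. I'll descend to z≈0.053.

Emit:
play_rows(
  steps="0 3 0 0; 0 6 0 0; 0 8 0 0; 0 9 0 0; 0 9.6 0 0; 0 10 0 0; 0 10.2 0 0; 0 10.35 0 0; 0 10.35 0 0; 0 10.35 0 0",
)

```text
t: 4.1
ee_pos: [0.5254, 0.0617, 0.0533]
tcp_rot: [0.707, -0.707, -0.003, 0.003]
force: [0.7, -0.4, 0.6]
width: 0.005
```

Emit:
play_rows(
  steps="0 0 0.5 0; 0 0 1 0; 0 0 1.5 0; 0 0 2 0; 0 0 2.4 0; 0 0 2.8 0; 0 0 3.2 0; 0 0 3.6 0; 0 0 4 0; 0 0 4 0; 0 0 4 0",
)

```text
t: 5.48
ee_pos: [0.525, 0.1018, 0.0531]
tcp_rot: [0.707, -0.707, -0.003, 0.003]
force: [-0.2, -0.7, -0.2]
width: 0.007
```

```bash
python3 - <<'E'
from h import *
o=arm.get_obs(); print(o['t'], o["ee_pos"],o["force"])
f=cams.grab_frame("wrist"); cv2.imwrite("pics/w2.png",f)
E
```

```text
5.475 [0.52498303 0.10175101 0.05306098] [-0.23971406 -0.70958459 -0.17924911]
```

View pics/w2.png

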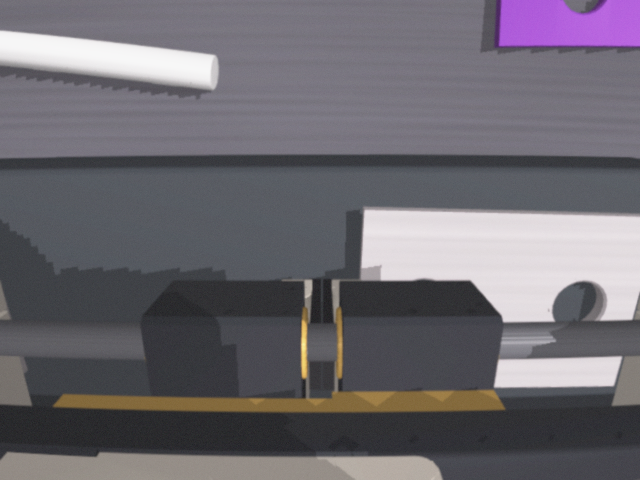

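In this view the plate's inner edge (col 361) touches the tip flank (col ~362), so I estimate the tip's half-width at 17 mm. The inner edge has to reach y≈183, so the TCP goes to about 0.166. I'll push most of the way and then measure.

Emit:
play_rows(
  steps="0 0 0.4 0; 0 0 0.8 0; 0 0 1.2 0; 0 0 1.6 0; 0 0 2 0; 0 0 2.4 0; 0 0 2.8 0; 0 0 3.2 0; 0 0 3.6 0; 0 0 4 0; 0 0 4.4 0; 0 0 4.7 0; 0 0 5 0; 0 0 5.3 0; 0 0 5.6 0; 0 0 5.8 0; 0 0 5.8 0; 0 0 5.8 0",
)

```text
t: 7.78
ee_pos: [0.5245, 0.1598, 0.0531]
tcp_rot: [0.707, -0.707, -0.003, 0.003]
force: [-1.0, 0.6, -0.5]
width: 0.006
```

```bash
python3 - <<'E'
from h import *
o=arm.get_obs(); print(o['t'], o["ee_pos"],o["force"])
f=cams.grab_frame("wrist"); cv2.imwrite("pics/w3.png",f)
f=cams.grab_frame("top"); cv2.imwrite("pics/t3.png",f)
f=cams.grab_frame("side"); cv2.imwrite("pics/s3.png",f)
E
```

```text
7.775 [0.5244963  0.15983427 0.05309136] [-0.9671629   0.56982211 -0.5450114 ]
```

View pics/t3.png

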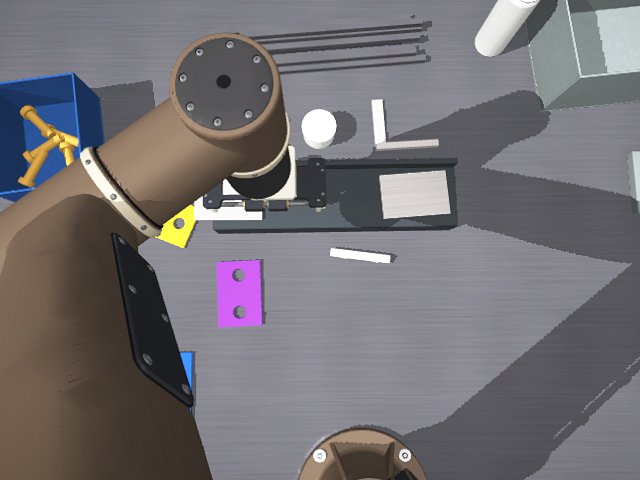

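View pics/w3.png

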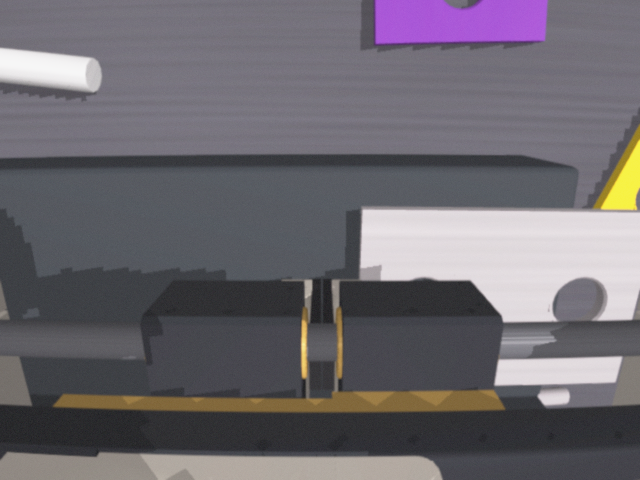

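View pics/s3.png

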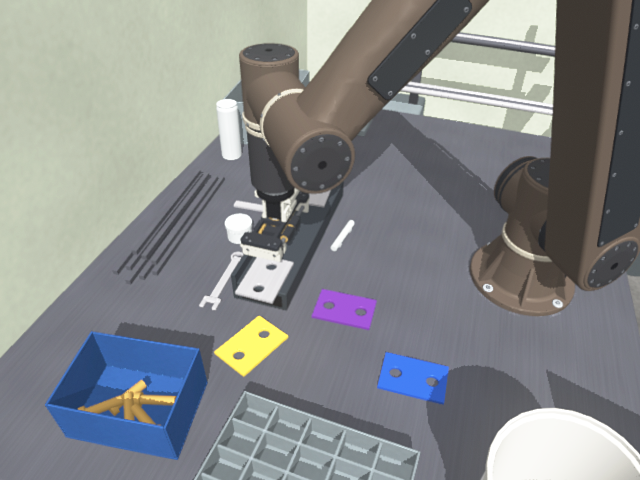

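The plate is being pushed without turning. I'll measure the overhang from the wrist view: the plate's inner corner is at about (361,208), and the ledge's end corner at about (575,170).

```bash
python3 - <<'E'
from h import *
class D(dict):pass
o={"tcp_rot":np.array([0.7071,-0.7071,-0.0032,0.0032]),"ee_pos":np.array([0.5245,0.1598,0.0531])}
o=arm.get_obs()
print((ray("wrist",[(361,208),(361,260),(617,384),(634,210)],.056,o)*1000).round(1).tolist())
print((ray("wrist",[(575,168),(573,205)],.05,o)*1000).round(1).tolist())
print((ray("top",[(194.5,210),(194.5,218),(262.5,219)],.056)*1000).round(1).tolist())
E
```

```text
[[484.5, 175.2, 56.0], [505.7, 175.9, 56.0], [566.0, 296.6, 56.0], [484.1, 285.0, 56.0]]
[[468.7, 260.8, 50.0], [483.7, 262.5, 50.0]]
[[500.8, 292.9, 56.0], [486.3, 292.5, 56.0], [483.7, 171.8, 56.0]]
```

Overhang is now about 32 mm (wrist 33, top 30.5). I'll push 8 mm more, back off and raise.

Emit:
play_rows(
  steps="0 0 0.3 0; 0 0 0.6 0; 0 0 0.8 0; 0 0 0.8 0; 0 0 0.8 0; 0 0 0.3 0; 0 0 -0.5 0; 0 0 -1 0; 0 -2 -1 0; 0 -5 -1 0; 0 -7 -1 0; -3 -7 1 0; -7 -7 4 0; -8.5 -7 7 0; -8.5 -7 8 0; -8.5 -7 8 0; -8.5 -7 8 0",
)

```text
t: 10.05
ee_pos: [0.4389, 0.2381, 0.1228]
tcp_rot: [-0.707, 0.707, 0.003, -0.003]
force: [-0.7, -1.2, 0.0]
width: 0.006
```

```bash
cat > w.py <<'E'
from h import *
import sys
o=arm.get_obs(); print(o['t'], o["ee_pos"],o["force"])
f=cams.grab_frame("wrist"); cv2.imwrite(f"pics/w{sys.argv[1]}.png",f)
f=cams.grab_frame("top"); cv2.imwrite(f"pics/t{sys.argv[1]}.png",f)
E
python3 w.py 4
```

```text
10.05 [0.43894507 0.23807793 0.12281449] [-0.66068689 -1.20653019  0.04829459]
```

View pics/w4.png

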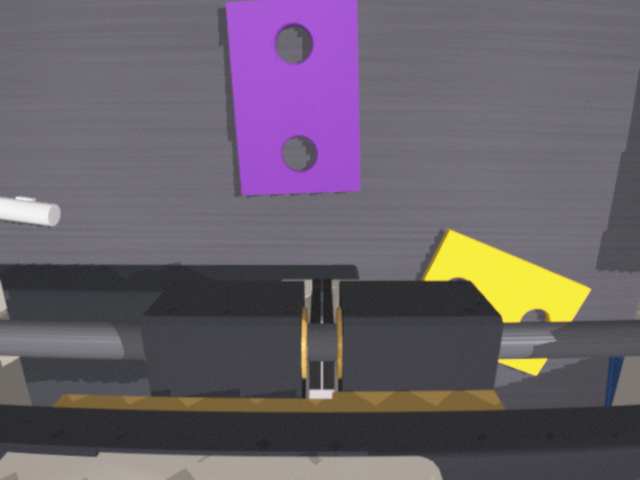

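View pics/t4.png

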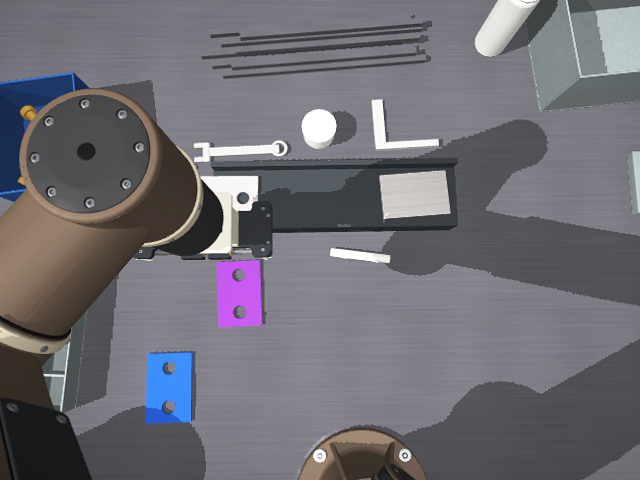

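The arm is now at the robot side of the plate. I'll descend there and push it towards the backstop at mid-length.

Emit:
play_rows(
  steps="0 3 0.2 0; 0 5 0.2 0; 0 6 0.2 0; 0 6.5 0.2 0; 0 6.8 0.2 0; 0 7 0.2 0; 0 7 0.2 0; 1 7 0.2 0; 2 7 0.2 0; 2.8 7 0.2 0; 3.2 7 0.2 0; 3.5 7 0.2 0; 3.8 7 0.2 0; 4 7 0.2 0; 4.2 7 0.2 0; 4.3 7 0.2 0; 4.3 7 0.2 0; 4.3 7 0.2 0",
)

```text
t: 12.4
ee_pos: [0.4817, 0.2413, 0.0531]
tcp_rot: [0.707, -0.707, -0.003, 0.003]
force: [-0.3, -0.0, -0.1]
width: 0.01
```

Emit:
play_rows(
  steps="0.1 0 0 0; 0.2 0 0 0; 0.2 0 0 0; 0.2 0 0 0",
)

```text
t: 12.9
ee_pos: [0.4837, 0.2413, 0.0531]
tcp_rot: [0.707, -0.707, -0.003, 0.003]
force: [-0.9, -0.8, 0.2]
width: -0.002
```

```bash
python3 w.py 5; python3 - <<'E'
import cv2
f=cv2.imread('pics/t5.png'); cv2.imwrite('pics/t5z.png',cv2.resize(f[140:245,170:310],None,fx=5,fy=5,interpolation=cv2.INTER_CUBIC))
E
```

```text
12.9 [0.48372084 0.24127595 0.05308176] [-0.87828712 -0.79007786  0.16372384]
```

View pics/t5z.png

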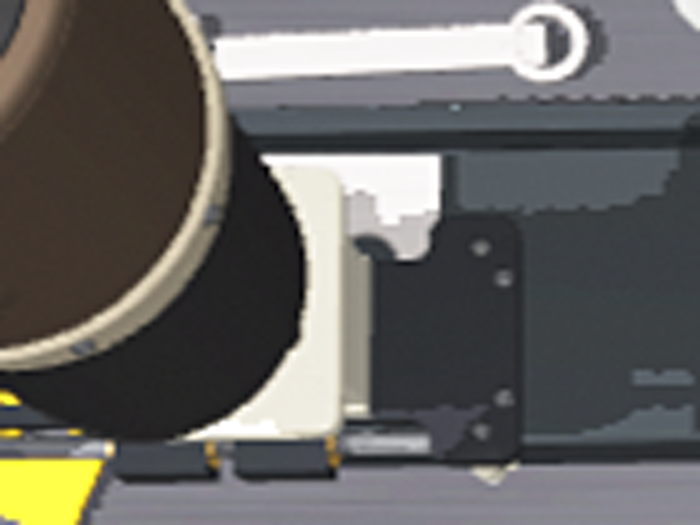

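Only a sliver of dark remains between the plate's far edge (zoom row 153) and the backstop. I'll continue in small steps until the force rises.

Emit:
play_rows(
  steps="0.1 0 0 0; 0.2 0 0 0; 0.2 0 0 0; 0.2 0 0 0",
)

```text
t: 13.5
ee_pos: [0.4857, 0.2413, 0.0531]
tcp_rot: [0.707, -0.707, -0.003, 0.003]
force: [-0.8, -0.2, 0.0]
width: 0.006
```

Emit:
play_rows(
  steps="0.1 0 0 0; 0.2 0 0 0; 0.2 0 0 0; 0.2 0 0 0",
)

```text
t: 14.0
ee_pos: [0.4877, 0.2413, 0.0531]
tcp_rot: [0.707, -0.707, -0.003, 0.003]
force: [-1.8, 0.2, -0.2]
width: 0.008
```

Emit:
play_rows(
  steps="0.1 0 0 0; 0.2 0 0 0; 0.2 0 0 0; 0.2 0 0 0",
)

```text
t: 14.5
ee_pos: [0.4883, 0.2409, 0.0529]
tcp_rot: [-0.707, 0.707, 0.002, -0.004]
force: [-9.1, 1.3, 5.0]
width: 0.006
```

The force rose to 9 N and the motion stalled, so the plate is seated. I'll back off, raise and clear the view.

Emit:
play_rows(
  steps="-0.3 0 0 0; -0.8 0 0 0; -1.5 0 0 0; -3 0 0 0; -3.5 -2 0 0; -3.5 -6 0 0; -3.5 -10 0 0; -3.5 -13 -4 0; -3.5 -15 -9 0; -3.5 -15 -14 0; -3.5 -15 -19 0; -3.5 -15 -24 0; -3.5 -15 -29 0; -3.5 -15 -34 0; -3.5 -15 -39 0; -3.5 -15 -44 0; -3.5 -15 -49 0; -3.5 -15 -52 0; -3.5 -15 -52 0; -3.5 -15 -52 0",
)

```text
t: 17.0
ee_pos: [0.459, -0.2784, 0.2029]
tcp_rot: [0.707, -0.707, -0.003, 0.003]
force: [-0.5, 0.2, -0.1]
width: 0.004
```

```bash
python3 w.py 6; python3 m.py; python3 - <<'E'
import cv2
f=cv2.imread('pics/t6.png'); cv2.imwrite('pics/t6z.png',cv2.resize(f[90:270,170:470],None,fx=2.6,fy=2.6,interpolation=cv2.INTER_CUBIC))
E
```

```text
17.0 [ 0.45895099 -0.27837422  0.20286061] [-0.52809261  0.1927786  -0.06823756]
top (414, 194) [527.6 -99.6] [ 79.8 120.7] 4.22 [[483.29998779296875, -42.29999923706055], [492.20001220703125, -162.6999969482422], [571.7999877929688, -156.8000030517578], [562.9000244140625, -36.5]]
top (224, 190) [536.3 242.2] [121.3  79. ] 89.69 [[496.5, 181.6999969482422], [575.5, 181.3000030517578], [576.0999755859375, 302.6000061035156], [497.20001220703125, 303.0]]
side (257, 279) [536.3 246.1] [ 81.1 125.4] 0.06 [[495.70001220703125, 308.70001220703125], [495.79998779296875, 183.3000030517578], [576.9000244140625, 183.39999389648438], [576.7999877929688, 308.79998779296875]]
```

View pics/t6z.png

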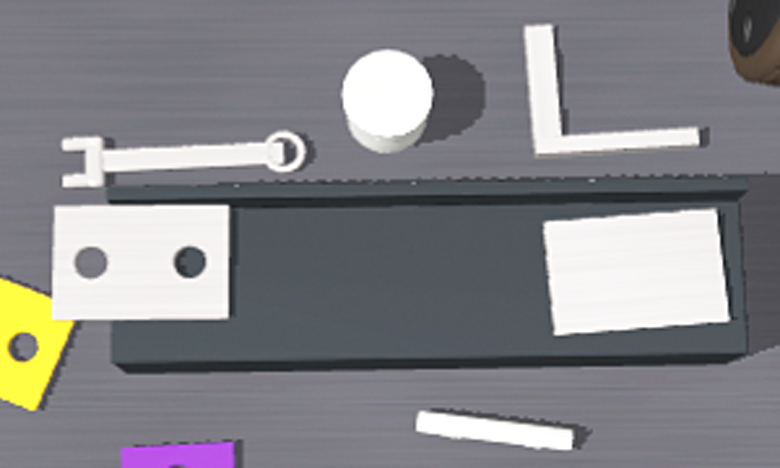

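The plate's centre is about 199 mm from the ledge's middle. It sits against the backstop at an angle of about 0.015 rad at most, and nothing else has moved. I'm handing in.

```bash
python3 -c "
from rig import arm
print(arm.job_done(), arm.get_obs()['t'])"
```

```text
the job is handed in; nothing more can be done
the job is handed in; nothing more can be done
```

With closed fingertips I pushed the drilled plate about 73 mm outward along the ledge. I then pushed it at mid-length against the backstop until the force rose to about 9 N, backed the arm clear and handed in at about 17 s.

**Overhang and fit:** the last top view puts the plate's centre at about 199 mm from the ledge's middle, an overhang of about 39 mm. Its long side lies at the backstop face to within about 1 mm, and its angle to the ledge is at most about 0.015 rad.

**Other objects:** the plain plate reads the same as at the start, within 0.1 mm. The bystanders look unmoved in the picture, but I did not measure them.

**Disagreement:** the side view puts the centre about 4 mm further out (203 mm). Its outline also includes the plate's end face and came out about 5 mm too long, so I trusted the top view. Both values are within tolerance.

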